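# Sort three threaded studs on the pitch gauges

## Robot

A 7-joint arm with a two-finger parallel gripper is mounted at the origin on the work surface. World frame = base frame: x ahead of the robot, y to its left, z up, the work surface at z = 0. Lengths are in m, angles in rad, forces in N, time in s.
With the tool pointing down it reaches from about 0.425 to 0.925 m from the base axis. Payload 6.8 kg.
Tool frame: the origin (TCP) lies at the very end of the fingers, on their centre line; the grasp point (between the pads) lies 19 mm behind it; z points along the fingers, x is the direction in which the jaws open and shut, and the axes are right-handed (so a half turn about z gives the same grasp; the last joint's range is limited). The gripper opens to 85 mm and grips with 20 to 120 N. Pads are 22 mm wide; open, the fingers measure 114 mm over their backs; the gripper's body (76 mm by 85 mm) begins 54 mm behind the grasp point. The pads swing forward as they close: fully open they stand 13 mm farther back than shut.
Start: joints at [-1.351, 0.477, 0.022, 1.555, -0.011, 1.109, -0.083], TCP at [0.217, 0.639, 0.211] pointing down, gripper open.
Joint ranges: [-2.96, 2.96], [-0.34, 2.1], [-1.41, 1.46], [0.24, 2.44], [-1.37, 4.51], [0.17, 1.92], [-2.96, 2.96]. Speed limits (rad/s): [2.39, 2.39, 3.14, 3.14, 3.14, 3.14, 3.14].

## Interface

Orientations are given as a rotation vector (axis times angle).
In Python, from bench import get_obs, imaging, hand_in gives the robot as it stands.
- The arm moves only by the tool send_rows, never from a script. Its argument "motion" is a list of rows, each an object with "dp": the shift along the world's x, y, z in m, a list of three; "rot": the turn, a rotation vector about the world's x, y, z in rad, a list of three; "grip": the finger opening in m, from 0 to 0.0854. In form: [{"dp": [dx, dy, dz], "rot": [ax, ay, az], "grip": grip}, ...]. A call has 1 to 20 rows; each row shifts and turns the pose as measured when the row begins; what a row does not reach is not made up. A row lasts 1/8 s, in which the tool goes at most 62.5 mm and 10.7 degrees, less where a joint would pass 70% of its speed; a pose out of reach is approached as far as the arm can. A call is refused whole if a number of a shift passes 0.0625 or a number of a turn 0.188, either way. A call with a gripper value outside its range is refused whole. The fingers move at their own pace and stop on an object; "grip_force" is the grip in N (left out, the last holds). Time passes only in rows, so rows that do not move let the fingers close. It gives the time, the measured TCP pose, the force and the opening at its end, in the units of the state.
- get_obs(): the state, without advancing time (a new reading comes with each control period).
- imaging.grab_frame(name): name is "scene" or "top" or "wrist"; returns a dict with "img" (384x512x3 uint8, red, green, blue), "fx", "fy", "cx", "cy" (pixels), "R" (3x3) and "t" (3): a world point X has camera coordinates R X + t. Camera axes: x right, y down, z forward; pixel columns grow to the right and rows downward; lengths in m; the calibration is good to about 2 mm. The wrist camera is an equidistant fisheye: a pixel r from the principal point sees the ray r / f radians off the axis. A picture is of the moment at which its call begins. There is no depth.
- hand_in(): hands the job in, once; it reports no verdict.
The state is a dict: "clock": time; "joints": joint angles; "qvel": joint speeds; "tau": joint torques, N m; "tcp_pos": TCP position; "orientation": TCP orientation; "contact_force": force on the tool from outside, world axes, zero at the start; "moment": the same for the moment, N m; "grip_width": finger opening in m.
Only numpy, scipy, OpenCV 4.12 (cv2) and the standard library are available. Lean on these libraries where they do the work, as an engineer would, in place of code of your own. Each camera call takes 0.05 s, during which the arm holds its last target. There are 200 camera calls.

## Task

Sort the three steel studs by thread pitch: lay each of the two that match a gauge plate into the plate whose notches fit its thread, so that it is fully home between the teeth, and put the odd one, which fits neither, flat on the floor of the black reject tray. Let go of them all and leave everything else where it is.

Things in the scene. Friction and masses are not known exactly. Their poses are not given: they have to be found in the camera images.
- stud_fine_mid (a point): Loose bare-steel stud, 140 mm long, 0.4 kg, lying level. FINE pitch: on each end 6 ridges 3 mm thick, 8 mm apart, innermost 27.5 mm from the centre. In the middle a plain square shank, 40 mm long, 28 x 28 mm, flat on the table: grip it here. Thread outside 28 mm, core 18 mm; both ends are mirror images, ridges are plain rings. The point is the stud's centre, 14 mm above the table; x along the stud, z up.
- stud_medium_mid (a point): Loose bare-steel stud, 140 mm long, 0.4 kg, lying level. MEDIUM pitch, the odd one, fits neither gauge: on each end 4 ridges 5 mm thick, 12 mm apart. In the middle a plain square shank, 40 mm long, 28 x 28 mm, flat on the table: grip it here. Thread outside 28 mm, core 18 mm; both ends are mirror images, ridges are plain rings. The point is the stud's centre, 14 mm above the table; x along the stud, z up.
- stud_coarse_mid (a point): Loose bare-steel stud, 140 mm long, 0.4 kg, lying level. COARSE pitch: on each end 3 ridges 7 mm thick, 17 mm apart, innermost 29.5 mm from the centre. In the middle a plain square shank, 40 mm long, 28 x 28 mm, flat on the table: grip it here. Thread outside 28 mm, core 18 mm; both ends are mirror images, ridges are plain rings. The point is the stud's centre, 14 mm above the table; x along the stud, z up.
- gauge_fine_seat (a point): Where the centre of a fully seated FINE stud is: 44 mm above the table, over the middle of that gauge plate; x along the rails, z up. Either end of the stud may point either way. Laid level from above and centred, it drops some 4 mm between the teeth; play about 1.2 mm each way along x; the rails centre it sideways. A wrong pitch, or a stud off along x, stays up on the tooth tops.
- gauge_coarse_seat (a point): Where the centre of a fully seated COARSE stud is: 44 mm above the table, over the middle of that gauge plate; x along the rails, z up. Either end of the stud may point either way. Laid level from above and centred, it drops some 4 mm between the teeth; play about 1.5 mm each way along x; the rails centre it sideways. A wrong pitch, or a stud off along x, stays up on the tooth tops.
- gauge_fine: Fixed gauge plate for the FINE pitch: 160 x 56 x 8 mm dark steel base with bright steel notched rails in pairs, 25 to 70 mm either side of its middle; open between (the square shank goes there). Rails 8 mm wide, 14 mm apart inside a pair; notch floors 32 mm, tooth tops 37 mm above the table; rounded teeth 2.6 mm thick every 8 mm. Origin under its centre, x along the rails.
- gauge_coarse: Fixed gauge plate for the COARSE pitch: 160 x 56 x 8 mm dark steel base with bright steel notched rails in pairs, 25 to 70 mm either side of its middle; open between (the square shank goes there). Rails 8 mm wide, 14 mm apart inside a pair; notch floors 32 mm, tooth tops 37 mm above the table; rounded teeth 7 mm thick every 17 mm. Origin under its centre, x along the rails.
- tray: Fixed black plastic reject tray, open on top, 200 x 110 mm outside and 24 mm high, walls and floor 3 mm thick (inside 194 x 104 mm). Origin under its centre at table height; x along its long side, z up.
- nut_a: Bystander, to be left alone: large hex nut, 30 mm across flats, 14 mm high; origin at its underside.
- nut_b: Bystander, to be left alone: smaller hex nut, 24 mm across flats, 11 mm high; origin at its underside.
- lens_ring: Bystander, to be left alone: clear lens disc, 80 mm across, 4 mm thick; origin at its underside.
- wrench: Bystander, to be left alone: wrench, lying flat; origin at its underside.
- suction_cup: Bystander, to be left alone: orange suction cup, 40 mm across, brass stem, 47 mm high; origin at its underside.
- air_cylinder: Bystander, to be left alone: small pneumatic cylinder, body 90 x 36 x 36 mm with a short rod; origin at its underside.
- oil: Bystander, to be left alone: white oil bottle, 44 mm across, 110 mm high, standing; origin at its underside.

How it is judged:
At the end, for the whole second after the job is handed in: The fine and the coarse stud lie at rest, each in its own gauge: centre within 4 mm of the seat point along and across, at most 2.2 mm above it, within 0.07 rad of the rails. The medium stud lies at rest in the tray, centre within 70 x 45 mm of its middle and 8 to 24 mm above the table (x of stud_fine_mid in the frame of gauge_fine_seat between -0.004 and 0.004 m and y of stud_fine_mid in the frame of gauge_fine_seat between -0.004 and 0.004 m and z of stud_fine_mid in the frame of gauge_fine_seat between -0.003 and 0.0022 m and angle between the x axis of stud_fine_mid and the x axis of gauge_fine_seat, either way round below 0.07 rad and linear speed of each of stud_fine, stud_coarse, stud_medium below 0.01 m/s and x of stud_coarse_mid in the frame of gauge_coarse_seat between -0.004 and 0.004 m and y of stud_coarse_mid in the frame of gauge_coarse_seat between -0.004 and 0.004 m and z of stud_coarse_mid in the frame of gauge_coarse_seat between -0.003 and 0.0022 m and angle between the x axis of stud_coarse_mid and the x axis of gauge_coarse_seat, either way round below 0.07 rad and x of stud_medium_mid in the frame of tray between -0.07 and 0.07 m and y of stud_medium_mid in the frame of tray between -0.045 and 0.045 m and z of stud_medium_mid in the frame of tray between 0.008 and 0.024 m); the robot touches nothing.
It fails at once if a bystander (nut, lens disc, wrench, suction cup, pneumatic cylinder or bottle) is moved more than 25 mm (distance of any of nut_a, nut_b, lens_ring, wrench, suction_cup, air_cylinder, oil from where it was at the start of the episode above 0.025 m).
It also fails if it takes over 72 s, if anything falls off the work surface, if the arm or the gripper's body presses on something with over 40 N, if the wrist force passes 120 N, or if a joint passes its speed limit or range.

## Working session

There is one attempt and no reset: what is moved stays moved. The work goes in short steps, Python scripts to look and compute and a tool call to move; the robot and the scene stay as the last step left them, time stands still between calls to the robot, and variables do not carry over. Pictures are saved under pics/ and viewed, about 8 in all and at most 12, crops included, and the job is handed in when it is done.

Besides the shell and the picture viewer there is one more tool, called after "Emit:" as name(argument=value, ...) on one line, values as JSON. send_rows: Moves the arm, as the interface text tells. Its arguments: {"type":"object","properties":{"motion":{"type":"array","items":{"type":"object","properties":{"dp":{"type":"array","items":{"type":"number"}},"rot":{"type":"array","items":{"type":"number"}},"grip":{"type":"number"}}}},"grip_force":{"type":"number"}},"required":["motion"]}

```bash
mkdir -p pics; python3 - <<'E'
from bench import get_obs, imaging
import cv2,pickle
o=get_obs();print(o)
for n in("scene","top"):
    f=imaging.grab_frame(n);pickle.dump(f,open(n+"0.pkl","wb"))
    print(n,f["fx"],f["fy"],f["cx"],f["cy"],f["R"],f["t"])
    cv2.imwrite(f"pics/{n}0.png",cv2.resize(f["img"][:,:,::-1],(800,600),interpolation=cv2.INTER_CUBIC))
E
```

```text
{'clock': 0.0, 'joints': array([-1.35108358,  0.47780186,  0.02232709,  1.55643093, -0.01147685,
        1.109317  , -0.08308804]), 'qvel': array([ 1.21381129e-04,  6.16457094e-05, -9.08991760e-04,  8.85614848e-04,
       -1.88540935e-03, -2.76723719e-05, -3.67962210e-04]), 'tau': array([-8.88783998e-04, -5.96460235e+01,  1.60761025e+00, -2.81203169e+01,
        1.25549655e-02,  9.31901392e-03,  2.87253170e-05]), 'tcp_pos': array([0.21714617, 0.63845869, 0.20983301]), 'orientation': array([ 2.55313484e+00,  1.82856888e+00, -2.18900846e-03]), 'contact_force': array([-0.26252682, -0.30639215, -0.23759814]), 'moment': array([ 0.0022429 , -0.05049697, -0.00684866]), 'grip_width': 0.08533962573944869}
scene 349.2124963800068 349.2124963800068 254.39675714857304 189.18783083487494 [[ 0.46704523  0.88406402  0.01730794]
 [ 0.70020662 -0.35781948 -0.61779924]
 [-0.53998096  0.30065933 -0.78614536]] [-0.28050771 -0.38994781  1.15020753]
top 414.506467841347 414.506467841347 249.00706604009966 180.25751930528838 [[ 0.01662497 -0.99984132 -0.00639942]
 [-0.99101617 -0.01562808 -0.13282589]
 [ 0.1327048   0.00855016 -0.99111873]] [2.47851822e-04 6.08615110e-01 1.15893979e+00]
```

View pics/top0.png

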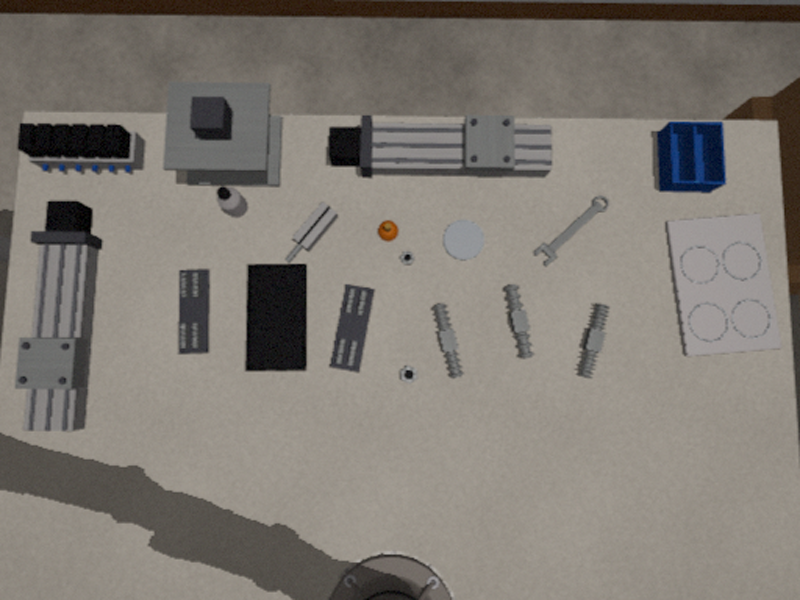

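View pics/scene0.png

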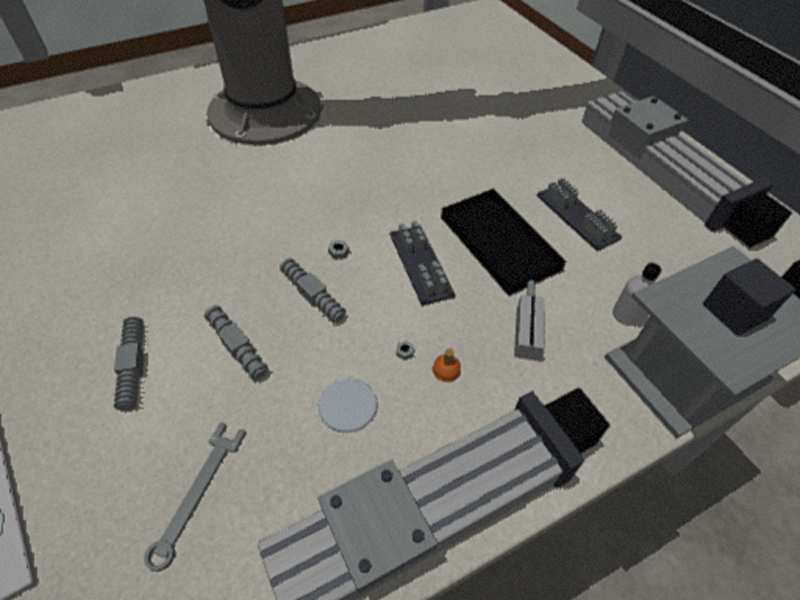

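The top view (800 px wide) shows the studs at about (447,340), (519,320) and (595,340), the gauges at (194,310) and (352,328), and the tray at (277,317). In the scene view the leftmost stud looks fine. I'll zoom in to classify them and get first positions.

```bash
cat > h.py <<'E'
import numpy as np,cv2,pickle
def ray(f,uv,z):
    R,t=np.array(f["R"]),np.array(f["t"]);c=-R.T@t
    d=R.T@np.array([(uv[0]-f["cx"])/f["fx"],(uv[1]-f["cy"])/f["fy"],1.])
    return c+d*(z-c[2])/d[2]
def proj(f,X):
    p=np.array(f["R"])@np.array(X)+np.array(f["t"]);return np.array([f["cx"]+f["fx"]*p[0]/p[2],f["cy"]+f["fy"]*p[1]/p[2]])
E
python3 - <<'E'
from h import *
f=pickle.load(open("top0.pkl","rb"));g=pickle.load(open("scene0.pkl","rb"))
im=f["img"];gr=cv2.cvtColor(im,cv2.COLOR_RGB2GRAY)
roi=lambda x,y,r=34:(slice(y-r,y+r),slice(x-r,x+r))
S=.64
def comps(m,lo,hi):
    n,l,s,c=cv2.connectedComponentsWithStats(m.astype(np.uint8))
    return [(l==i) for i in range(1,n) if lo<s[i,4]<hi]
for name,(x,y),th,z in [("s447",(447,340),135,.014),("s519",(519,320),135,.014),("s595",(595,340),135,.014),("gL",(194,310),100,.008),("gM",(352,328),100,.008),("tray",(277,317),40,.024)]:
    x,y=int(x*S),int(y*S)
    m=np.zeros(gr.shape,np.uint8);r=roi(x,y,38 if name=="tray" else 30);m[r]=(gr[r]<th)
    m=cv2.morphologyEx(m,cv2.MORPH_CLOSE,np.ones((3,3)))
    n,l,s,c=cv2.connectedComponentsWithStats(m);i=l[y-3:y+4,x-3:x+4].max()
    cn=max(cv2.findContours((l==i).astype(np.uint8),0,1)[0],key=cv2.contourArea)
    q=cv2.boxPoints(cv2.minAreaRect(cn));W=np.array([ray(f,p,z)[:2] for p in q])
    e=np.linalg.norm(np.roll(W,-1,0)-W,axis=1);k=e.argmax();d=np.roll(W,-1,0)[k]-W[k]
    print(name,W.mean(0).round(4),"yaw",np.degrees(np.arctan2(d[1],d[0])).round(1)%180,e[:2].round(4), proj(g,[*W.mean(0),z]).round(0))
def cr(im,x,y,r): return cv2.resize(im[y-r:y+r,x-r:x+r],(266,266),interpolation=cv2.INTER_CUBIC)
a=np.hstack([cr(im,int(x*S),int(y*S),32) for x,y in((447,340),(519,320),(352,328))])
b=np.hstack([cr(g["img"],int(x*S),int(y*S),32) for x,y in((312,290),(237,343),(422,262))])
cv2.imwrite("pics/c.png",np.vstack([a,b])[:,:,::-1])
E
```

```text
s447 [ 0.5039 -0.0985] yaw 14.300000000000011 [0.0386 0.1431] [199. 185.]
s519 [ 0.5422 -0.23  ] yaw 11.900000000000006 [0.0393 0.1416] [151. 218.]
s595 [ 0.5092 -0.3691] yaw 162.9 [0.1424 0.0426] [ 83. 231.]
gL [0.5517 0.3811] yaw 3.4 [0.0569 0.1605] [369. 137.]
gM [0.5258 0.0798] yaw 170.8 [0.159  0.0552] [269. 167.]
tray [0.543  0.2207] yaw 2.6 [0.1092 0.1958] [319. 149.]
```

View pics/c.png

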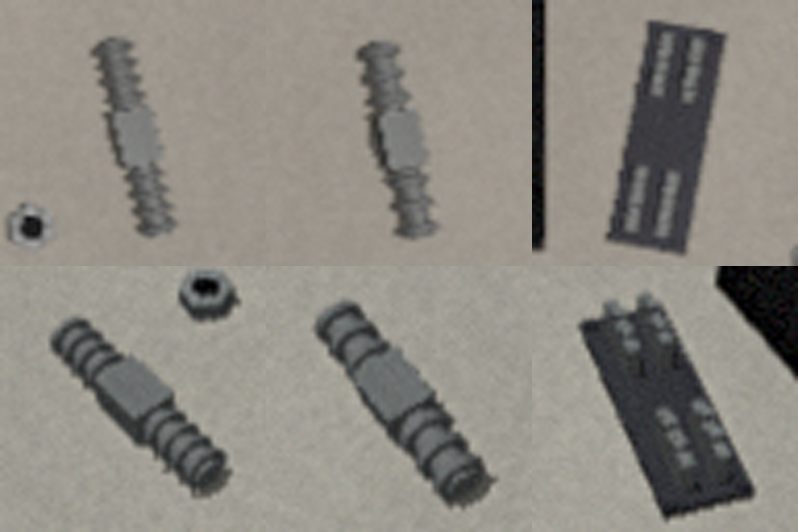

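Top/scene crops: the stud at top (447,340) has 4 ridges per end, so it is medium. (519,320) has 3, so it is coarse, and (595,340) is fine. The middle gauge has about 3 teeth per rail, so it is coarse, which makes the left one fine. Sizes match the given dimensions. I'll move now, looking at the gauges with the wrist camera on the way.

Emit:
send_rows(motion=[{"dp": [0.042,-0.032,0],"rot": [0,0,0.048],"grip": 0.085},{"dp": [0.042,-0.032,0],"rot": [0,0,0.048],"grip": 0.085},{"dp": [0.042,-0.032,0],"rot": [0,0,0.048],"grip": 0.085},{"dp": [0.042,-0.032,0],"rot": [0,0,0.048],"grip": 0.085},{"dp": [0.042,-0.032,0],"rot": [0,0,0.048],"grip": 0.085},{"dp": [0.042,-0.032,0],"rot": [0,0,0.048],"grip": 0.085},{"dp": [0.042,-0.032,0],"rot": [0,0,0.048],"grip": 0.085},{"dp": [0.042,-0.032,0],"rot": [0,0,0.048],"grip": 0.085},{"dp": [0,0,0],"rot": [0,0,0],"grip": 0.085},{"dp": [0,0,0],"rot": [0,0,0],"grip": 0.085}])

```text
clock: 1.35
tcp_pos: [0.5579, 0.3707, 0.2047]
orientation: [2.137, 2.299, -0.017]
contact_force: [-0.9, 0.5, -0.8]
grip_width: 0.0852
```

```bash
cat >> h.py <<'E'
def fray(f,uv,z):
    R,t=np.array(f["R"]),np.array(f["t"]);c=-R.T@t
    v=np.array([uv[0]-f["cx"],uv[1]-f["cy"]])/f["fx"];th=np.hypot(*v)
    s=np.sin(th)/th if th>1e-9 else 1.
    d=R.T@np.array([v[0]*s,v[1]*s,np.cos(th)])
    return c+d*(z-c[2])/d[2]
def fproj(f,X):
    p=np.array(f["R"])@np.array(X)+np.array(f["t"]);r=np.hypot(p[0],p[1]);th=np.arctan2(r,p[2])
    return np.array([f["cx"]+f["fx"]*th*p[0]/r,f["cy"]+f["fx"]*th*p[1]/r])
def rect(f,cx,cy,yaw,z,L=.2,W=.1,s=.0004):
    # orthorectified patch on plane z: columns along yaw axis, rows across (-y at bottom)
    a=np.arange(-L/2,L/2,s);b=np.arange(W/2,-W/2,-s);A,B=np.meshgrid(a,b)
    X=cx+A*np.cos(yaw)-B*np.sin(yaw);Y=cy+A*np.sin(yaw)+B*np.cos(yaw)
    P=np.stack([X,Y,np.full_like(X,z)],-1)@np.array(f["R"]).T+np.array(f["t"])
    r=np.hypot(P[...,0],P[...,1]);th=np.arctan2(r,P[...,2]);k=f["fx"]*th/r
    return cv2.remap(f["img"],(f["cx"]+k*P[...,0]).astype(np.float32),(f["cy"]+k*P[...,1]).astype(np.float32),cv2.INTER_CUBIC)
def pose():
    from bench import get_obs
    from scipy.spatial.transform import Rotation as Ro
    o=get_obs();M=Ro.from_rotvec(o["orientation"]).as_matrix()
    print("t",round(o["clock"],2),"tcp",o["tcp_pos"].round(4),"jawyaw",np.degrees(np.arctan2(M[1,0],M[0,0])).round(2),"z",M[:,2].round(4),"F",o["contact_force"].round(1),"w",round(o["grip_width"],4),"j7",o["joints"][6].round(2))
    return o
E
python3 - <<'E'
from h import *
from bench import imaging
pose()
f=imaging.grab_frame("wrist");pickle.dump(f,open("w1.pkl","wb"))
print(f["fx"],f["cx"],f["cy"],f["R"],f["t"],"cam",-f["R"].T@f["t"])
p=rect(f,.5517,.3811,np.radians(3.4),.037)
cv2.imwrite("pics/w1.png",np.vstack([cv2.resize(f["img"],(500,375)),cv2.resize(p,(500,250))])[:,:,::-1][:600])
E
```

```text
t 1.35 tcp [0.5579 0.3707 0.2047] jawyaw 94.16 z [-0.0052 -0.0096 -0.9999] F [-0.9  0.5 -0.8] w 0.0852 j7 0.98
297.3186396354542 254.38965453553436 190.41040861158942 [[-0.07151283  0.99739833 -0.00908225]
 [ 0.96266472  0.07140011  0.26111042]
 [ 0.26107957  0.00992959 -0.96526621]] [-0.32875805 -0.59471778  0.22395433] cam [0.49053351 0.36814186 0.3684767 ]
```

View pics/w1.png

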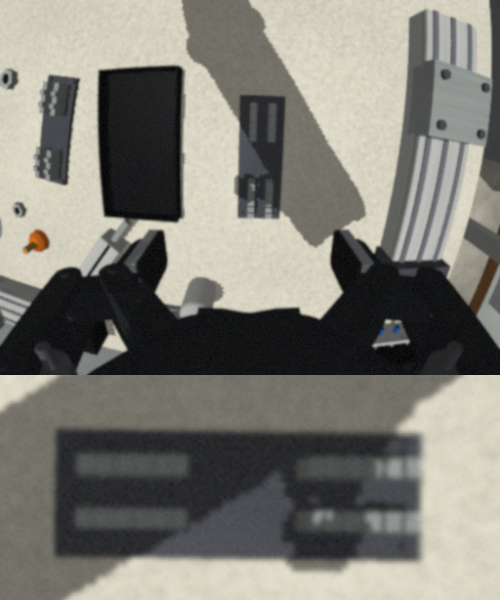

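The wrist view shows the left gauge at about (262,155) in the upper image. Its rails have the closely spaced teeth of the fine plate, and the rectified rails lie within about 1 to 2 mm of the first estimate. Next is the fine stud.

Emit:
send_rows(motion=[{"dp": [-0.0035,-0.053,0],"rot": [0.01,-0.005,-0.0265],"grip": 0.085},{"dp": [-0.0035,-0.053,0],"rot": [0,0,-0.0265],"grip": 0.085},{"dp": [-0.0035,-0.053,0],"rot": [0,0,-0.0265],"grip": 0.085},{"dp": [-0.0035,-0.053,0],"rot": [0,0,-0.0265],"grip": 0.085},{"dp": [-0.0035,-0.053,0],"rot": [0,0,-0.0265],"grip": 0.085},{"dp": [-0.0035,-0.053,0],"rot": [0,0,-0.0265],"grip": 0.085},{"dp": [-0.0035,-0.053,0],"rot": [0,0,-0.0265],"grip": 0.085},{"dp": [-0.0035,-0.053,0],"rot": [0,0,-0.0265],"grip": 0.085},{"dp": [-0.0035,-0.053,0],"rot": [0,0,-0.0265],"grip": 0.085},{"dp": [-0.0035,-0.053,0],"rot": [0,0,-0.0265],"grip": 0.085},{"dp": [-0.0035,-0.053,0],"rot": [0,0,-0.0265],"grip": 0.085},{"dp": [-0.0035,-0.053,0],"rot": [0,0,-0.0265],"grip": 0.085},{"dp": [-0.0035,-0.053,0],"rot": [0,0,-0.0265],"grip": 0.085},{"dp": [-0.0035,-0.053,0],"rot": [0,0,-0.0265],"grip": 0.085},{"dp": [0,0,0],"rot": [0,0,0],"grip": 0.085},{"dp": [0,0,0],"rot": [0,0,0],"grip": 0.085}])

```text
clock: 3.4
tcp_pos: [0.5015, -0.3649, 0.2052]
orientation: [-2.492, -1.906, -0.015]
contact_force: [-1.0, -0.1, -0.6]
grip_width: 0.0851
```

```bash
cat >> h.py <<'E'
def stud(f,x,y,yawdeg,name,z=.028):
    # shank top face (bright 40x28) and stud outline on a rectified patch
    p=rect(f,x,y,np.radians(yawdeg),z,.2,.1);g=cv2.cvtColor(p,cv2.COLOR_RGB2GRAY)
    cv2.imwrite(name,cv2.resize(p,(800,400))[:,:,::-1]);return g
E
python3 - <<'E'
from h import *
from bench import imaging
pose()
f=imaging.grab_frame("wrist");pickle.dump(f,open("w2.pkl","wb"))
g=stud(f,.5092,-.3691,-17.1,"pics/w2.png")
print(g[125,::10],g[::10,250])
E
```

```text
t 3.4 tcp [ 0.5015 -0.3649  0.2052] jawyaw 74.83 z [ 0.0048  0.0092 -0.9999] F [-1.  -0.1 -0.6] w 0.0851 j7 2.0
[155 147 144 153 150 150 151 119  93  94  91  93  93  96  98  96  99  97
 100 100 106 112  93  56  55  57  54  51  55  97 107  78 107  79 106  77
 108  80 107  74 107  76 147 155 152 158 158 156 153 148] [ 83  77  74  77  82  81  81  77  80  81  55  54  51  55  53  53  72 151
 153 150 152 148 149 147 147]
```

View pics/w2.png

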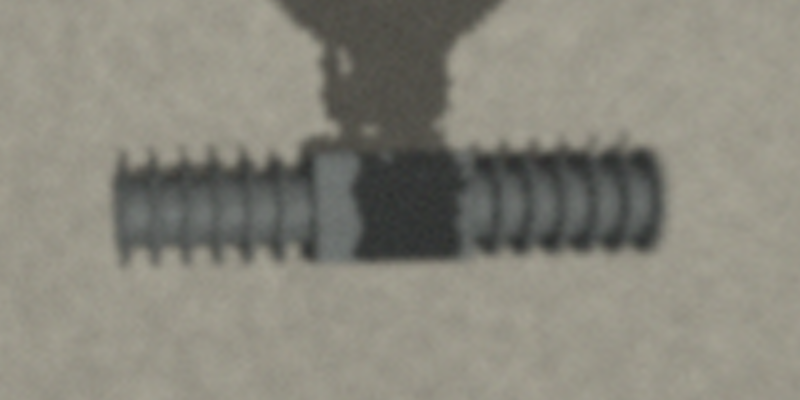

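The rectified patch (4 px/mm) shows the fine stud with its shank top between x=315 and 472 and y=150 to 262. That is 39 x 28 mm, as expected, and the centre is offset by (-1.5,-1.5) mm. I'll descend and grip.

Emit:
send_rows(motion=[{"dp": [0.006,-0.005,-0.04],"rot": [-0.008,0.005,-0.023],"grip": 0.06},{"dp": [0,0,-0.05],"rot": [0,0,0],"grip": 0.06},{"dp": [0,0,-0.04],"rot": [0,0,0],"grip": 0.06},{"dp": [0,0,-0.02],"rot": [0,0,0],"grip": 0.06},{"dp": [0,0,0],"rot": [0,0,0],"grip": 0.06}])

```text
clock: 4.08
tcp_pos: [0.5131, -0.3592, 0.0528]
orientation: [-2.503, -1.898, -0.01]
contact_force: [0.5, 0.6, 0.4]
grip_width: 0.0604
```

```bash
python3 -c "from h import *;pose()"
```

```text
t 4.08 tcp [ 0.5131 -0.3592  0.0528] jawyaw 74.35 z [ 0.0047  0.004  -1.    ] F [0.5 0.6 0.4] w 0.0604 j7 2.04
```

Emit:
send_rows(motion=[{"dp": [-0.006,-0.011,-0.005],"rot": [-0.004,0.005,-0.013],"grip": 0.06},{"dp": [0,0,0],"rot": [0,0,0],"grip": 0.06},{"dp": [0,0,-0.02],"rot": [0,0,0],"grip": 0.06},{"dp": [0,0,0],"rot": [0,0,0],"grip": 0.06}])

```text
clock: 4.58
tcp_pos: [0.5091, -0.3706, 0.0295]
orientation: [2.511, 1.881, 0.003]
contact_force: [1.3, 0.1, -0.2]
grip_width: 0.0603
```

```bash
python3 -c "from h import *;pose()"
```

```text
t 4.58 tcp [ 0.5091 -0.3706  0.0295] jawyaw 73.68 z [ 0.0041 -0.0022 -1.    ] F [ 1.3  0.1 -0.2] w 0.0603 j7 2.06
```

Emit:
send_rows(motion=[{"dp": [-0.002,0,-0.014],"rot": [0.002,0.004,0],"grip": 0.06},{"dp": [0,0,-0.01],"rot": [0,0,0],"grip": 0.06},{"dp": [0,0,0],"rot": [0,0,0],"grip": 0.04},{"dp": [0,0,0],"rot": [0,0,0],"grip": 0.02},{"dp": [0,0,0],"rot": [0,0,0],"grip": 0.02},{"dp": [0,0,0],"rot": [0,0,0],"grip": 0.02},{"dp": [0,0,0],"rot": [0,0,0],"grip": 0.02}], grip_force=60)

```text
clock: 5.45
tcp_pos: [0.507, -0.3705, 0.004]
orientation: [-2.514, -1.883, 0.0]
contact_force: [0.9, -0.2, -2.0]
grip_width: 0.0254
```

```bash
python3 -c "from h import *;pose()"
```

```text
t 5.45 tcp [ 0.507  -0.3705  0.004 ] jawyaw 73.68 z [-3.e-04  2.e-04 -1.e+00] F [ 0.9 -0.2 -2. ] w 0.0254 j7 2.07
```

Emit:
send_rows(motion=[{"dp": [0,0,0.03],"rot": [0,0,0],"grip": 0.02},{"dp": [0,0,0.05],"rot": [0,0,0],"grip": 0.02},{"dp": [0,0,0.03],"rot": [0,0,0],"grip": 0.02},{"dp": [0.003,0.05,0],"rot": [0,0,0.0245],"grip": 0.02},{"dp": [0.003,0.05,0],"rot": [0,0,0.0245],"grip": 0.02},{"dp": [0.003,0.05,0],"rot": [0,0,0.0245],"grip": 0.02},{"dp": [0.003,0.05,0],"rot": [0,0,0.0245],"grip": 0.02},{"dp": [0.003,0.05,0],"rot": [0,0,0.0245],"grip": 0.02},{"dp": [0.003,0.05,0],"rot": [0,0,0.0245],"grip": 0.02},{"dp": [0.003,0.05,0],"rot": [0,0,0.0245],"grip": 0.02},{"dp": [0.003,0.05,0],"rot": [0,0,0.0245],"grip": 0.02},{"dp": [0.003,0.05,0],"rot": [0,0,0.0245],"grip": 0.02},{"dp": [0.003,0.05,0],"rot": [0,0,0.0245],"grip": 0.02},{"dp": [0.003,0.05,0],"rot": [0,0,0.0245],"grip": 0.02},{"dp": [0.003,0.05,0],"rot": [0,0,0.0245],"grip": 0.02},{"dp": [0.003,0.05,0],"rot": [0,0,0.0245],"grip": 0.02},{"dp": [0.003,0.05,0],"rot": [0,0,0.0245],"grip": 0.02},{"dp": [0,0,0],"rot": [0,0,0],"grip": 0.02},{"dp": [0,0,0],"rot": [0,0,0],"grip": 0.02}])

```text
clock: 7.82
tcp_pos: [0.5349, 0.3513, 0.1089]
orientation: [-2.142, -2.288, 0.022]
contact_force: [-0.4, -0.9, -4.3]
grip_width: 0.025
```

```bash
python3 -c "from h import *;pose()"
```

```text
t 7.83 tcp [0.5349 0.3513 0.1089] jawyaw 93.78 z [-0.0151 -0.005  -0.9999] F [-0.4 -0.9 -4.3] w 0.025 j7 1.05
```

Emit:
send_rows(motion=[{"dp": [0.017,0.03,-0.02],"rot": [0.005,-0.015,-0.006],"grip": 0.02},{"dp": [0,0,0],"rot": [0,0,0],"grip": 0.02},{"dp": [0,0,0],"rot": [0,0,0],"grip": 0.02}])

```text
clock: 8.2
tcp_pos: [0.5524, 0.3772, 0.0877]
orientation: [2.159, 2.281, -0.005]
contact_force: [-0.2, -0.3, -3.7]
grip_width: 0.0251
```

```bash
python3 - <<'E'
from h import *
from bench import imaging
o=pose()
f=imaging.grab_frame("wrist");pickle.dump(f,open("w3.pkl","wb"))
h=o["tcp_pos"][2]+.010
y=np.radians(3.4)
a=rect(f,.5517,.3811,y,h+.007,.2,.1); b=rect(f,.5517,.3811,y,.037,.2,.1)
cv2.imwrite("pics/w3.png",np.vstack([cv2.resize(q,(600,300)) for q in(a,b)])[:,:,::-1])
E
```

```text
t 8.2 tcp [0.5524 0.3772 0.0877] jawyaw 93.15 z [-0.0014 -0.003  -1.    ] F [-0.2 -0.3 -3.7] w 0.0251 j7 1.02
```

View pics/w3.png

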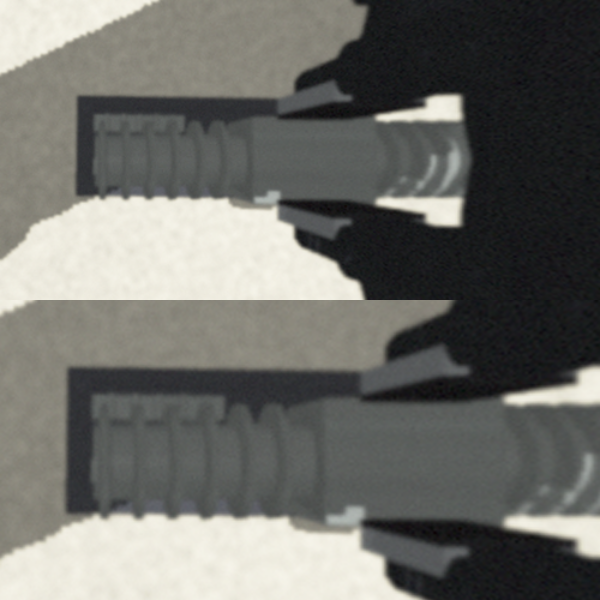

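Top patch (3 px/mm): the stud's near end is at (94,158), aligned with the rail end at x=93 in the lower patch. The base edge is at x=67, with its upper edge at y=370. The stud sits laterally off. I'll compute both with the proper planes.

```bash
python3 - <<'E'
from h import *
f=pickle.load(open("w3.pkl","rb"));c=-f["R"].T@f["t"]
y=np.radians(3.4);Rz=np.array([[np.cos(y),np.sin(y)],[-np.sin(y),np.cos(y)]])
G=lambda p:(Rz@(np.array(p)[:2]-[.5517,.3811]))*1e3
C=G(c);print("cam",C,c[2],"tcp",G([.5524,.3772]))
def cv(px,py,zfrom,zto,off=0):
    a=np.array([(px-300)/3,(150-(py-off))/3]);return C+(a-C)*(c[2]-zto)/(c[2]-zfrom)
zs=.1047
print("base left/up edge",cv(67,370,.037,.008,300),"lower",cv(77,195,zs,.008),cv(77,97,zs,.008))
print("rail upper: end/ top,bottom edge",cv(93,395,.037,.037,300),cv(93,418,.037,.037,300))
zc=.0877+.010
print("stud end up/low",cv(94,122,zs,zc),cv(94,198,zs,zc), "shank top",cv(252,119,zs,zc+.014),cv(375,200,zs,zc+.014))
E
```

```text
cam [-67.54220302  -2.28451618] 0.25123978770271016 tcp [ 0.46747302 -3.93464979]
base left/up edge [-79.0371378   30.58556666] lower [-78.8147258  -23.39080843] [-78.8147258   30.83223359]
rail upper: end/ top,bottom edge [-69.          18.33333333] [-69.          10.66666667]
stud end up/low [-68.72038072   9.8883017 ] [-68.72038072 -16.65516941] shank top [-18.4620987    9.73059637] [ 20.57938884 -15.97965152]
```

Emit:
send_rows(motion=[{"dp": [-0.0005,0.007,-0.01],"rot": [0.003,-0.0015,0],"grip": 0.02},{"dp": [0,0,-0.015],"rot": [0,0,0],"grip": 0.02},{"dp": [0,0,-0.01],"rot": [0,0,0],"grip": 0.02},{"dp": [0,0,0],"rot": [0,0,0],"grip": 0.02},{"dp": [0,0,0],"rot": [0,0,0],"grip": 0.02}])

```text
clock: 8.88
tcp_pos: [0.5513, 0.3829, 0.0502]
orientation: [-2.161, -2.28, 0.001]
contact_force: [-0.3, -0.9, -4.0]
grip_width: 0.0249
```

```bash
python3 -c "
from h import *
o=pose();y=np.radians(3.4);d=o['tcp_pos'][:2]-[.5517,.3811]
print('along,lat mm',1e3*(d@[np.cos(y),np.sin(y)]),1e3*(d@[-np.sin(y),np.cos(y)]))"
```

```text
t 8.88 tcp [0.5513 0.3829 0.0502] jawyaw 93.06 z [-9.e-04 -4.e-04 -1.e+00] F [-0.3 -0.9 -4. ] w 0.0249 j7 1.02
along,lat mm -0.289521844983857 1.8432363339637998
```

Emit:
send_rows(motion=[{"dp": [0.0006,0.0013,-0.004],"rot": [0,0,0],"grip": 0.02},{"dp": [0,0,-0.004],"rot": [0,0,0],"grip": 0.02},{"dp": [0,0,-0.004],"rot": [0,0,0],"grip": 0.02},{"dp": [0,0,-0.003],"rot": [0,0,0],"grip": 0.02},{"dp": [0,0,0],"rot": [0,0,0],"grip": 0.02}])

```text
clock: 9.5
tcp_pos: [0.5523, 0.3848, 0.035]
orientation: [-2.161, -2.28, -0.001]
contact_force: [-0.3, 0.2, -5.3]
grip_width: 0.0252
```

```bash
python3 -c "
from h import *
o=pose();y=np.radians(3.4);d=o['tcp_pos'][:2]-[.5517,.3811]
print('along,lat mm',1e3*(d@[np.cos(y),np.sin(y)]),1e3*(d@[-np.sin(y),np.cos(y)]))"
```

```text
t 9.5 tcp [0.5523 0.3848 0.035 ] jawyaw 93.06 z [-0.e+00  6.e-04 -1.e+00] F [-0.3  0.2 -5.3] w 0.0252 j7 1.02
along,lat mm 0.8088907429225444 3.651452168116575
```

TCP z is 0.035 with no contact force, and sitting on the tooth tops would have stopped it at 0.038, so the stud is between the teeth. I'll lower it the last millimetre.

Emit:
send_rows(motion=[{"dp": [0,0,-0.0015],"rot": [0,0,0],"grip": 0.02},{"dp": [0,0,-0.001],"rot": [0,0,0],"grip": 0.02},{"dp": [0,0,0],"rot": [0,0,0],"grip": 0.02}])

```text
clock: 9.88
tcp_pos: [0.5522, 0.3849, 0.0346]
orientation: [-2.161, -2.279, -0.001]
contact_force: [-1.7, -0.1, -3.3]
grip_width: 0.0252
```

```bash
python3 -c "from h import *;pose()"
```

```text
t 9.88 tcp [0.5522 0.3849 0.0346] jawyaw 93.04 z [-3.0e-04  1.2e-03 -1.0e+00] F [-1.7 -0.1 -3.3] w 0.0252 j7 1.02
```

Emit:
send_rows(motion=[{"dp": [0,0,0],"rot": [0,0,0],"grip": 0.06},{"dp": [0,0,0],"rot": [0,0,0],"grip": 0.06},{"dp": [0,0,0.03],"rot": [0,0,0],"grip": 0.06},{"dp": [0,0,0.05],"rot": [0,0,0],"grip": 0.06},{"dp": [0,0,0.05],"rot": [0,0,0],"grip": 0.06},{"dp": [0,-0.05,0.03],"rot": [0,0,0.013],"grip": 0.06},{"dp": [0,-0.05,0],"rot": [0,0,0.013],"grip": 0.06},{"dp": [0,-0.05,0],"rot": [0,0,0.013],"grip": 0.06},{"dp": [0,-0.05,0],"rot": [0,0,0.013],"grip": 0.06},{"dp": [0,-0.05,0],"rot": [0,0,0.013],"grip": 0.06},{"dp": [0,-0.05,0],"rot": [0,0,0.013],"grip": 0.06},{"dp": [0,-0.05,0],"rot": [0,0,0.013],"grip": 0.06},{"dp": [0,-0.05,0],"rot": [0,0,0.013],"grip": 0.06},{"dp": [0,-0.05,0],"rot": [0,0,0.013],"grip": 0.06},{"dp": [0,-0.05,0],"rot": [0,0,0.013],"grip": 0.06},{"dp": [0,-0.05,0],"rot": [0,0,0.013],"grip": 0.06},{"dp": [0,-0.05,0],"rot": [0,0,0.013],"grip": 0.06},{"dp": [0,0,0],"rot": [0,0,0],"grip": 0.06},{"dp": [0,0,0],"rot": [0,0,0],"grip": 0.06},{"dp": [0,0,0],"rot": [0,0,0],"grip": 0.06}])

```text
clock: 12.38
tcp_pos: [0.56, -0.2314, 0.2096]
orientation: [1.957, 2.434, 0.042]
contact_force: [-0.8, 0.3, -0.2]
grip_width: 0.0599
```

```bash
python3 - <<'E'
from h import *
from bench import imaging
pose()
f=imaging.grab_frame("wrist");pickle.dump(f,open("w4.pkl","wb"))
a=rect(f,.5422,-.23,np.radians(11.9),.028);b=rect(f,.5039,-.0985,np.radians(14.3),.028)
cv2.imwrite("pics/w4.png",np.vstack([cv2.resize(q,(600,300)) for q in(a,b)])[:,:,::-1])
E
```

```text
t 12.38 tcp [ 0.56   -0.2314  0.2096] jawyaw 102.4 z [ 0.0305  0.0099 -0.9995] F [-0.8  0.3 -0.2] w 0.0599 j7 2.23
```

View pics/w4.png

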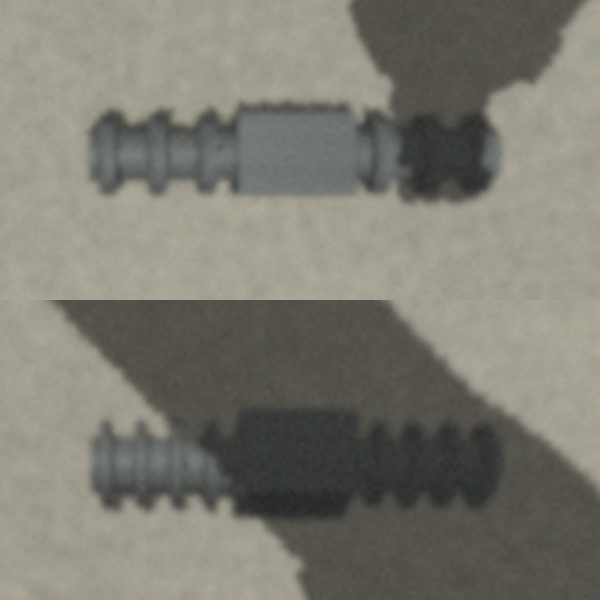

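Upper patch: coarse stud with 3 ridges, shank x=238..355, y=108..194, offset about (-1.2,-0.3) mm. Lower patch: medium stud with 4 ridges, shank x=237..357. I'll grasp the coarse one.

Emit:
send_rows(motion=[{"dp": [-0.019,0.001,-0.03],"rot": [-0.01,0.03,-0.012],"grip": 0.06},{"dp": [0,0,-0.04],"rot": [0,0,0],"grip": 0.06},{"dp": [0,0,-0.04],"rot": [0,0,0],"grip": 0.06},{"dp": [0,0,-0.04],"rot": [0,0,0],"grip": 0.06},{"dp": [0,0,0],"rot": [0,0,0],"grip": 0.06},{"dp": [0,0,0],"rot": [0,0,0],"grip": 0.06}])

```text
clock: 13.18
tcp_pos: [0.5451, -0.2226, 0.0588]
orientation: [1.966, 2.445, 0.008]
contact_force: [0.7, 0.2, 0.1]
grip_width: 0.0601
```

```bash
python3 -c "from h import *;pose()"
```

```text
t 13.18 tcp [ 0.5451 -0.2226  0.0588] jawyaw 102.4 z [ 0.0065  0.0011 -1.    ] F [0.7 0.2 0.1] w 0.0601 j7 2.28
```

Emit:
send_rows(motion=[{"dp": [-0.004,-0.008,-0.01],"rot": [-0.001,0.0065,-0.012],"grip": 0.06},{"dp": [0,0,0],"rot": [0,0,0],"grip": 0.06},{"dp": [0,0,-0.015],"rot": [0,0,0],"grip": 0.06},{"dp": [0,0,0],"rot": [0,0,0],"grip": 0.06}])

```text
clock: 13.68
tcp_pos: [0.5433, -0.232, 0.036]
orientation: [1.981, 2.431, 0.004]
contact_force: [-0.5, -0.0, 0.6]
grip_width: 0.0599
```

```bash
python3 -c "from h import *;pose()"
```

```text
t 13.68 tcp [ 0.5433 -0.232   0.036 ] jawyaw 101.66 z [ 0.0057 -0.0017 -1.    ] F [-0.5 -0.   0.6] w 0.0599 j7 2.29
```

Emit:
send_rows(motion=[{"dp": [-0.002,0.001,-0.016],"rot": [0.002,0.006,0],"grip": 0.06},{"dp": [0,0,-0.008],"rot": [0,0,0],"grip": 0.06},{"dp": [0,0,-0.006],"rot": [0,0,0],"grip": 0.06},{"dp": [0,0,0],"rot": [0,0,0],"grip": 0.04},{"dp": [0,0,0],"rot": [0,0,0],"grip": 0.02},{"dp": [0,0,0],"rot": [0,0,0],"grip": 0.02},{"dp": [0,0,0],"rot": [0,0,0],"grip": 0.02},{"dp": [0,0,0],"rot": [0,0,0],"grip": 0.02}])

```text
clock: 14.68
tcp_pos: [0.5411, -0.2308, 0.0039]
orientation: [-1.983, -2.435, 0.0]
contact_force: [0.5, 0.1, -1.5]
grip_width: 0.0251
```

```bash
python3 -c "from h import *;pose()"
```

```text
t 14.68 tcp [ 0.5411 -0.2308  0.0039] jawyaw 101.67 z [-1.e-03  6.e-04 -1.e+00] F [ 0.5  0.1 -1.5] w 0.0251 j7 2.31
```

Emit:
send_rows(motion=[{"dp": [0,0,0.03],"rot": [0,0,0],"grip": 0.02},{"dp": [0,0,0.03],"rot": [0,0,0],"grip": 0.02},{"dp": [0,0,0.025],"rot": [0,0,0],"grip": 0.02},{"dp": [-0.002,0.039,0],"rot": [0,0,-0.046],"grip": 0.02},{"dp": [-0.002,0.039,0],"rot": [0,0,-0.046],"grip": 0.02},{"dp": [-0.002,0.039,0],"rot": [0,0,-0.046],"grip": 0.02},{"dp": [-0.002,0.039,0],"rot": [0,0,-0.046],"grip": 0.02},{"dp": [-0.002,0.039,0],"rot": [0,0,-0.046],"grip": 0.02},{"dp": [-0.002,0.039,0],"rot": [0,0,-0.046],"grip": 0.02},{"dp": [-0.002,0.039,0],"rot": [0,0,-0.046],"grip": 0.02},{"dp": [-0.002,0.039,0],"rot": [0,0,-0.046],"grip": 0.02},{"dp": [0,0,0],"rot": [0,0,0],"grip": 0.02},{"dp": [0,0,0],"rot": [0,0,0],"grip": 0.02},{"dp": [0,0,0],"rot": [0,0,0],"grip": 0.02}])

```text
clock: 16.42
tcp_pos: [0.5186, 0.0899, 0.0892]
orientation: [-2.406, -2.011, 0.005]
contact_force: [-1.5, 0.0, -3.9]
grip_width: 0.0253
```

```bash
python3 -c "from h import *;pose()"
```

```text
t 16.43 tcp [0.5186 0.0899 0.0892] jawyaw 79.77 z [-0.0063  0.0023 -1.    ] F [-1.5  0.  -3.9] w 0.0253 j7 1.33
```

Emit:
send_rows(motion=[{"dp": [0.007,-0.008,0],"rot": [-0.002,-0.006,0.018],"grip": 0.02},{"dp": [0,0,0],"rot": [0,0,0],"grip": 0.02},{"dp": [0,0,0],"rot": [0,0,0],"grip": 0.02}])

```text
clock: 16.8
tcp_pos: [0.5264, 0.0785, 0.0893]
orientation: [2.395, 2.032, -0.0]
contact_force: [-0.5, 1.4, -3.2]
grip_width: 0.0249
```

```bash
python3 - <<'E'
from h import *
from bench import imaging
o=pose()
f=imaging.grab_frame("wrist");pickle.dump(f,open("w5.pkl","wb"))
y=np.radians(-9.2);c=-f["R"].T@f["t"]
Rz=np.array([[np.cos(y),np.sin(y)],[-np.sin(y),np.cos(y)]])
print("cam",1e3*Rz@(c[:2]-[.5258,.0798]),c[2],"tcp",1e3*Rz@(o["tcp_pos"][:2]-[.5258,.0798]))
a=rect(f,.5258,.0798,y,.105); b=rect(f,.5258,.0798,y,.037)
cv2.imwrite("pics/w5.png",np.vstack([cv2.resize(q,(600,300)) for q in(a,b)])[:,:,::-1])
E
```

```text
t 16.8 tcp [0.5264 0.0785 0.0893] jawyaw 80.64 z [ 3.e-04 -7.e-04 -1.e+00] F [-0.5  1.4 -3.2] w 0.0249 j7 1.36
cam [-67.763472    -0.13479193] 0.25269493474080496 tcp [ 0.78338761 -1.18450986]
```

View pics/w5.png

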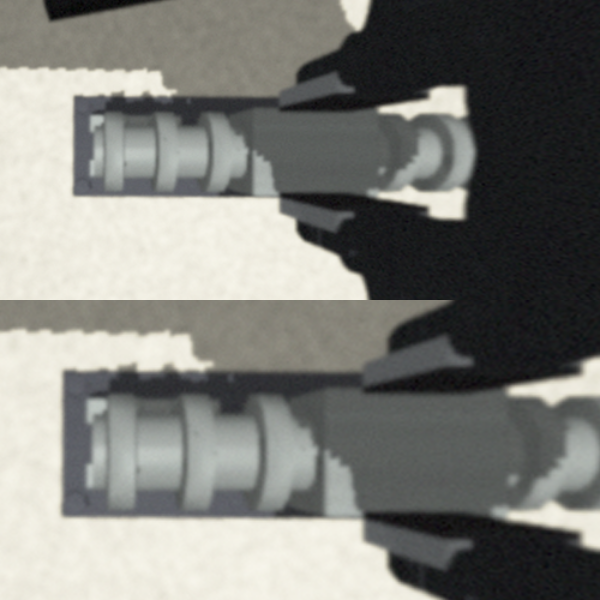

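Lower patch: the base left edge is at x=63 and its y range is 372..516. The outer rail edges are at y=397 and 489. The gauge centre comes out at (-1.0,+2.3) mm in the patch frame and the stud at about (+1.2,-1.2), so I need to shift by about (-2.2,+3.5).

Emit:
send_rows(motion=[{"dp": [-0.0016,0.004,-0.01],"rot": [0,0,0.002],"grip": 0.02},{"dp": [0,0,-0.015],"rot": [0,0,0],"grip": 0.02},{"dp": [0,0,-0.012],"rot": [0,0,0],"grip": 0.02},{"dp": [0,0,0],"rot": [0,0,0],"grip": 0.02},{"dp": [0,0,0],"rot": [0,0,0],"grip": 0.02}])

```text
clock: 17.48
tcp_pos: [0.5237, 0.083, 0.0487]
orientation: [-2.392, -2.036, 0.003]
contact_force: [0.4, -0.8, -3.3]
grip_width: 0.025
```

```bash
python3 -c "from h import *;pose()"
```

```text
t 17.48 tcp [0.5237 0.083  0.0487] jawyaw 80.81 z [-0.0016 -0.0013 -1.    ] F [ 0.4 -0.8 -3.3] w 0.025 j7 1.38
```

Emit:
send_rows(motion=[{"dp": [0.001,-0.0007,-0.004],"rot": [0.001,-0.0015,0],"grip": 0.02},{"dp": [0,0,-0.004],"rot": [0,0,0],"grip": 0.02},{"dp": [0,0,-0.003],"rot": [0,0,0],"grip": 0.02},{"dp": [0,0,-0.002],"rot": [0,0,0],"grip": 0.02},{"dp": [0,0,0],"rot": [0,0,0],"grip": 0.02}])

```text
clock: 18.1
tcp_pos: [0.5256, 0.0824, 0.0355]
orientation: [2.392, 2.036, 0.002]
contact_force: [-0.2, 0.2, -4.0]
grip_width: 0.025
```

```bash
python3 -c "from h import *;pose()"
```

```text
t 18.1 tcp [0.5256 0.0824 0.0355] jawyaw 80.8 z [ 1.6e-03  3.0e-04 -1.0e+00] F [-0.2  0.2 -4. ] w 0.025 j7 1.4
```

Emit:
send_rows(motion=[{"dp": [-0.0004,0,-0.0015],"rot": [0,0,0],"grip": 0.02},{"dp": [0,0,-0.001],"rot": [0,0,0],"grip": 0.02},{"dp": [0,0,0],"rot": [0,0,0],"grip": 0.02}])

```text
clock: 18.48
tcp_pos: [0.5256, 0.0824, 0.0343]
orientation: [2.392, 2.035, 0.004]
contact_force: [-1.1, -0.3, -1.3]
grip_width: 0.0252
```

```bash
python3 -c "from h import *;pose()"
```

```text
t 18.48 tcp [0.5256 0.0824 0.0343] jawyaw 80.78 z [ 0.0023  0.0012 -1.    ] F [-1.1 -0.3 -1.3] w 0.0252 j7 1.4
```

Emit:
send_rows(motion=[{"dp": [0,0,0],"rot": [0,0,0],"grip": 0.06},{"dp": [0,0,0],"rot": [0,0,0],"grip": 0.06},{"dp": [0,0,0.03],"rot": [0,0,0],"grip": 0.06},{"dp": [0,0,0.04],"rot": [0,0,0],"grip": 0.06},{"dp": [-0.004,-0.032,0],"rot": [0,0,0.075],"grip": 0.06},{"dp": [-0.004,-0.032,0],"rot": [0,0,0.075],"grip": 0.06},{"dp": [-0.004,-0.032,0],"rot": [0,0,0.075],"grip": 0.06},{"dp": [-0.004,-0.032,0],"rot": [0,0,0.075],"grip": 0.06},{"dp": [-0.004,-0.032,0],"rot": [0,0,0.075],"grip": 0.06},{"dp": [0,0,0],"rot": [0,0,0],"grip": 0.06},{"dp": [0,0,0],"rot": [0,0,0],"grip": 0.06},{"dp": [0,0,0],"rot": [0,0,0],"grip": 0.06}])

```text
clock: 19.98
tcp_pos: [0.5086, -0.0796, 0.1081]
orientation: [1.95, 2.457, 0.014]
contact_force: [0.5, -0.0, 0.3]
grip_width: 0.06
```

```bash
python3 -c "from h import *;pose()"
```

```text
t 19.98 tcp [ 0.5086 -0.0796  0.1081] jawyaw 103.14 z [ 0.0096  0.004  -0.9999] F [ 0.5 -0.   0.3] w 0.06 j7 2.01
```

Emit:
send_rows(motion=[{"dp": [-0.0056,-0.0196,-0.02],"rot": [-0.004,0.01,0.02],"grip": 0.06},{"dp": [0,0,-0.03],"rot": [0,0,0],"grip": 0.06},{"dp": [0,0,0],"rot": [0,0,0],"grip": 0.06},{"dp": [0,0,0],"rot": [0,0,0],"grip": 0.06}])

```text
clock: 20.48
tcp_pos: [0.5052, -0.0955, 0.0583]
orientation: [1.919, 2.486, 0.003]
contact_force: [0.7, -0.1, 0.1]
grip_width: 0.0601
```

```bash
python3 -c "from h import *;pose()"
```

```text
t 20.48 tcp [ 0.5052 -0.0955  0.0583] jawyaw 104.67 z [ 0.0019  0.001  -1.    ] F [ 0.7 -0.1  0.1] w 0.0601 j7 2.1
```

Emit:
send_rows(motion=[{"dp": [-0.002,-0.0037,-0.012],"rot": [-0.001,0.002,-0.005],"grip": 0.06},{"dp": [0,0,-0.016],"rot": [0,0,0],"grip": 0.06},{"dp": [0,0,-0.014],"rot": [0,0,0],"grip": 0.06},{"dp": [0,0,-0.009],"rot": [0,0,0],"grip": 0.06},{"dp": [0,0,0],"rot": [0,0,0],"grip": 0.04},{"dp": [0,0,0],"rot": [0,0,0],"grip": 0.02},{"dp": [0,0,0],"rot": [0,0,0],"grip": 0.02},{"dp": [0,0,0],"rot": [0,0,0],"grip": 0.02},{"dp": [0,0,0],"rot": [0,0,0],"grip": 0.02}])

```text
clock: 21.6
tcp_pos: [0.5041, -0.099, 0.0056]
orientation: [1.924, 2.481, 0.002]
contact_force: [0.4, -0.5, -4.2]
grip_width: 0.0244
```

```bash
python3 -c "from h import *;pose()"
```

```text
t 21.6 tcp [ 0.5041 -0.099   0.0056] jawyaw 104.4 z [ 2.3e-03  1.0e-04 -1.0e+00] F [ 0.4 -0.5 -4.2] w 0.0244 j7 2.14
```

Emit:
send_rows(motion=[{"dp": [0,0,0.03],"rot": [0,0,0],"grip": 0.02},{"dp": [0,0,0.045],"rot": [0,0,0],"grip": 0.02},{"dp": [0,0,0.045],"rot": [0,0,0],"grip": 0.02},{"dp": [0.0045,0.038,0],"rot": [0,0,-0.0257],"grip": 0.02},{"dp": [0.0045,0.038,0],"rot": [0,0,-0.0257],"grip": 0.02},{"dp": [0.0045,0.038,0],"rot": [0,0,-0.0257],"grip": 0.02},{"dp": [0.0045,0.038,0],"rot": [0,0,-0.0257],"grip": 0.02},{"dp": [0.0045,0.038,0],"rot": [0,0,-0.0257],"grip": 0.02},{"dp": [0.0045,0.038,0],"rot": [0,0,-0.0257],"grip": 0.02},{"dp": [0.0045,0.038,0],"rot": [0,0,-0.0257],"grip": 0.02},{"dp": [0.0045,0.038,0],"rot": [0,0,-0.0257],"grip": 0.02},{"dp": [0,0,0],"rot": [0,0,0],"grip": 0.02},{"dp": [0,0,0],"rot": [0,0,0],"grip": 0.02},{"dp": [0,0,0],"rot": [0,0,0],"grip": 0.02}])

```text
clock: 23.35
tcp_pos: [0.5322, 0.2124, 0.1245]
orientation: [-2.178, -2.258, 0.012]
contact_force: [-0.2, 0.1, -4.7]
grip_width: 0.0241
```

```bash
python3 -c "from h import *;pose()"
```

```text
t 23.35 tcp [0.5322 0.2124 0.1245] jawyaw 92.08 z [-0.0084 -0.0023 -1.    ] F [-0.2  0.1 -4.7] w 0.0241 j7 1.28
```

Emit:
send_rows(motion=[{"dp": [0.011,0.009,-0.02],"rot": [0.002,-0.008,0.008],"grip": 0.02},{"dp": [0,0,-0.04],"rot": [0,0,0],"grip": 0.02},{"dp": [0,0,-0.02],"rot": [0,0,0],"grip": 0.02},{"dp": [0,0,-0.01],"rot": [0,0,0],"grip": 0.02},{"dp": [0,0,0],"rot": [0,0,0],"grip": 0.02}])

```text
clock: 23.98
tcp_pos: [0.5449, 0.2162, 0.0334]
orientation: [2.179, 2.261, 0.001]
contact_force: [-0.6, 0.9, -4.3]
grip_width: 0.0241
```

```bash
python3 -c "from h import *;pose()"
```

```text
t 23.98 tcp [0.5449 0.2162 0.0334] jawyaw 92.13 z [ 1.9e-03 -7.0e-04 -1.0e+00] F [-0.6  0.9 -4.3] w 0.0241 j7 1.33
```

Emit:
send_rows(motion=[{"dp": [-0.002,0.004,-0.01],"rot": [0,0.002,0],"grip": 0.02},{"dp": [0,0,-0.007],"rot": [0,0,0],"grip": 0.02},{"dp": [0,0,-0.004],"rot": [0,0,0],"grip": 0.02},{"dp": [0,0,-0.002],"rot": [0,0,0],"grip": 0.02},{"dp": [0,0,0],"rot": [0,0,0],"grip": 0.02}])

```text
clock: 24.6
tcp_pos: [0.5444, 0.2211, 0.011]
orientation: [2.179, 2.261, 0.005]
contact_force: [-0.4, 0.0, -5.0]
grip_width: 0.0244
```

```bash
python3 -c "from h import *;pose()"
```

```text
t 24.6 tcp [0.5444 0.2211 0.011 ] jawyaw 92.12 z [ 0.0031  0.0012 -1.    ] F [-0.4  0.  -5. ] w 0.0244 j7 1.33
```

Now about 2 mm above the tray floor. I'll lower the rest, release, lift and retreat to the side so the cameras can see.

Emit:
send_rows(motion=[{"dp": [0,0,-0.0018],"rot": [0,0,0],"grip": 0.02},{"dp": [0,0,0],"rot": [0,0,0],"grip": 0.05},{"dp": [0,0,0],"rot": [0,0,0],"grip": 0.05},{"dp": [0,0,0.02],"rot": [0,0,0],"grip": 0.05},{"dp": [0,0,0.04],"rot": [0,0,0],"grip": 0.05},{"dp": [0,0,0.05],"rot": [0,0,0],"grip": 0.05},{"dp": [0,0,0.05],"rot": [0,0,0],"grip": 0.05},{"dp": [0,0,0.05],"rot": [0,0,0],"grip": 0.05},{"dp": [0,-0.05,0],"rot": [0,0,0],"grip": 0.05},{"dp": [0,-0.05,0],"rot": [0,0,0],"grip": 0.05},{"dp": [0,-0.05,0],"rot": [0,0,0],"grip": 0.05},{"dp": [0,-0.05,0],"rot": [0,0,0],"grip": 0.05},{"dp": [0,-0.05,0],"rot": [0,0,0],"grip": 0.05},{"dp": [0,-0.05,0],"rot": [0,0,0],"grip": 0.05},{"dp": [0,-0.05,0],"rot": [0,0,0],"grip": 0.05},{"dp": [0,-0.05,0],"rot": [0,0,0],"grip": 0.05},{"dp": [0,0,0],"rot": [0,0,0],"grip": 0.05},{"dp": [0,0,0],"rot": [0,0,0],"grip": 0.05}])

```text
clock: 26.85
tcp_pos: [0.5469, -0.1916, 0.2545]
orientation: [2.17, 2.247, 0.056]
contact_force: [-1.4, 0.9, 0.5]
grip_width: 0.0498
```

```bash
python3 - <<'E'
from h import *
from bench import imaging
pose()
t=imaging.grab_frame("top");s=imaging.grab_frame("scene")
pickle.dump((t,s),open("end.pkl","wb"))
S=.64
a=t["img"][150:260,95:275];b=s["img"][100:210,230:410]
r=lambda q:cv2.resize(q,(490,300),interpolation=cv2.INTER_CUBIC)
cv2.imwrite("pics/end.png",np.vstack([r(a),r(b)])[:,:,::-1])
d=cv2.imread
t0=pickle.load(open("top0.pkl","rb"))["img"]
m=(np.abs(t0.astype(int)-t["img"]).max(2)>60).astype(np.uint8)
n,l,st,c=cv2.connectedComponentsWithStats(m)
print([(c[i].round()/S,st[i,4]) for i in range(1,n) if st[i,4]>15])
E
```

```text
t 26.85 tcp [ 0.5469 -0.1916  0.2545] jawyaw 91.99 z [ 0.0372  0.0136 -0.9992] F [-1.4  0.9  0.5] w 0.0498 j7 2.02
[(array([521.875 , 420.3125]), np.int32(5823)), (array([634.375, 275.   ]), np.int32(282)), (array([276.5625, 315.625 ]), np.int32(351)), (array([496.875 , 301.5625]), np.int32(128)), (array([185.9375, 307.8125]), np.int32(108)), (array([354.6875, 301.5625]), np.int32(29)), (array([350.  , 331.25]), np.int32(181)), (array([517.1875, 337.5   ]), np.int32(147)), (array([450.    , 360.9375]), np.int32(131)), (array([165.625, 515.625]), np.int32(7470)), (array([598.4375, 503.125 ]), np.int32(17)), (array([589.0625, 539.0625]), np.int32(21))]
```

View pics/end.png

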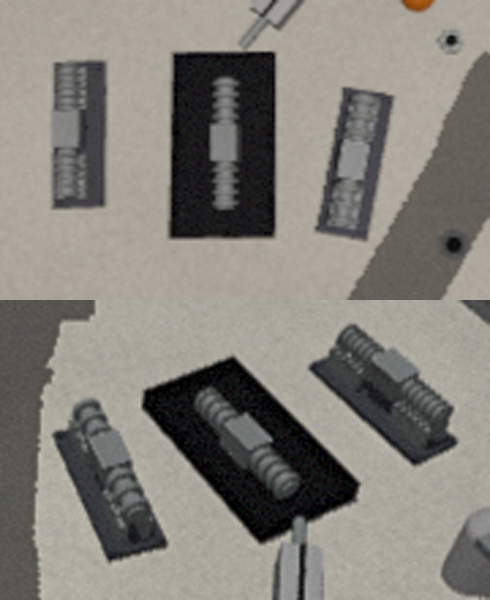

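Final view: the fine stud is in the left gauge (top crop shank at (66,129), scene (397,366)) and the coarse stud is in the right gauge ((352,160) and (111,449)). The medium stud is flat in the tray at (224,142). I'll check the heights by triangulating the shank tops (expected z 0.058, tray 0.031).

```bash
python3 - <<'E'
from h import *
t,s=pickle.load(open("end.pkl","rb"))
k=180/490;kv=110/300
P=lambda f:np.diag([f["fx"],f["fy"],1])@np.c_[f["R"],f["t"]]+np.outer([f["cx"],f["cy"],0],np.r_[f["R"][2],f["t"][2]])
for n,a,b in(("fine",(66,129),(397,66)),("coarse",(352,160),(111,149)),("medium",(224,142),(248,136))):
    ua=np.array([95+a[0]*k-.3,150+a[1]*kv-.3]);ub=np.array([230+b[0]*k-.3,100+b[1]*kv-.3])
    X=cv2.triangulatePoints(P(t),P(s),ua,ub);print(n,(X[:3]/X[3]).ravel().round(4),"top ray at .058",ray(t,ua,.058).round(4),"scene",ray(s,ub,.058).round(4))
E
```

```text
fine [0.5542 0.3817 0.0549] top ray at .058 [0.5524 0.3787 0.058 ] scene [0.558  0.3816 0.058 ]
coarse [0.5257 0.0806 0.0547] top ray at .058 [0.5249 0.0793 0.058 ] scene [0.5291 0.0806 0.058 ]
medium [0.545  0.2206 0.0245] top ray at .058 [0.5415 0.2131 0.058 ] scene [0.5709 0.1987 0.058 ]
```

Both gauge studs triangulate at about 0.055, with no sign of the 0.062 that resting on the tooth tops would give. This agrees with the lowering heights. The studs are also within a few mm of their gauge centres, so I'm handing in.

```bash
python3 -c "from bench import hand_in;print(hand_in())"
```

```text
the job is handed in; nothing more can be done
None
```

I sorted all three studs and handed the job in at about 27 s of robot time. The fine stud is in the left gauge, the coarse stud in the middle gauge, and the medium one lies flat in the reject tray.

- **Fit in the gauges:** Before release, the gripper reached TCP heights of 34.6 mm (fine) and 34.3 mm (coarse). Fully seated should be about 34 mm, and a stud riding on the tooth tops would have stopped at about 38 mm.
- **After release:** Triangulated from the two fixed cameras, both shank tops came out at about 55 mm. Seated should be 58 mm and on the tooth tops about 62 mm.
- **Disagreements:** The camera heights read 3 mm low on the gauge studs and 6 mm low on the medium stud (24.5 mm against 31 mm). From the cameras, the fine and coarse studs also sit 2–4 mm sideways of the centres I measured close up. I put both down to calibration and hand-picked points. I trusted the lowering heights and close-up wrist views more.
- **Bystanders:** The crop I viewed showed none of them out of place. I did not measure each one. The before/after comparison flagged changes at the stud, gauge and tray spots, plus some regions I took to be the arm and its shadow.
- **Robot:** The gripper was clear of everything, at about 25 cm height, when I handed in.

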